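Fetch the riverboat from behind the other toys for painting

ROBOT

A 6-joint arm with a two-finger parallel gripper is mounted at the origin on the work surface. World frame = base frame: x ahead of the robot, y to its left, z up, the work surface at z = 0. Lengths are in mm, angles in rad, forces in N, time in s.
With the tool pointing down it reaches from about 300 to 850 mm from the base axis. Payload 4.2 kg.
Tool frame: the origin (TCP) lies at the very end of the fingers, on their centre line; the grasp point (between the pads) lies env.hold_point_z behind it (env.hold_point_z is the distance from the TCP to the grasp point, in mm); z points along the fingers, y is the line along which they close (so a half turn about z gives the same grasp; the last joint's range is limited). The gripper opens to 91 mm and grips with 3 to 60 N. Pads are 32 mm wide; open, the fingers measure 118 mm over their backs; the gripper's body (76 mm by 178 mm) begins 60 mm behind the grasp point.
Start: joints at [-1.214, 0.32, 1.565, -0, 1.257, -0.02], TCP at [211.574, -534.677, 213.976] pointing down, gripper open.
Joint ranges: [-3.11, 3.11], [-0.84, 2.01], [0.21, 2.61], [-1.34, 4.49], [0.05, 2.63], [-2.56, 2.56]. Speed limits (rad/s): [2.57, 2.57, 3.14, 3.14, 3.14, 3.14].

INTERFACE

Orientations are given as a rotation vector (axis times angle).
In Python, from plant import env, imaging, job gives the robot as it stands (env), with the cameras (imaging) and the job (job).
- The arm moves only by the tool move_tool, called after ">>>" as name(argument=value, ...) on one line, values as JSON. Schema: {"type":"object","properties":{"offsets":{"type":"array","items":{"type":"number"},"minItems":7,"maxItems":70},"grip_force":{"type":"number"},"only":{"type":"string"},"quiet":{"type":"boolean"},"lines":{"type":"string"}},"required":["offsets"],"additionalProperties":false}. offsets is one flat list of numbers that holds 1 to 10 rows one after another, with no inner brackets; each row has 7 numbers: the finger opening in mm, then dx, dy, dz in normalised numbers (1 is 750 mm), then a rotation vector rx, ry, rz in shares of pi rad (1.0 is pi rad); each row shifts and turns the commanded pose from where the row before left it, along the tool's axes as they then stand; what a row does not reach is not made up. A row lasts 1/10 s, in which the tool goes at most 50 mm and 0.15 rad, less where a joint would pass 70% of its speed; a pose out of reach is approached as far as the arm can. The fingers move at their own pace and stop on an object; grip_force is the grip in N (left out, the last holds). Time passes only in rows, so rows that do not move let the fingers close. The tool returns the time, the measured TCP pose, the force, the opening and the grip force at its end. only (a regular expression) keeps the lines of the reply that match it, lines (a string "A,B") keeps lines A to B, and quiet returns only ok. A shift or turn number past 1, either way, is cut back to 1. Input that does not fit is refused with a message, and nothing moves.
- env.sense(): the state, without advancing time (a new reading comes with each control period).
- imaging.snapshot(name): name is "scene" or "top" or "wrist"; returns the picture (420x560x3 uint8, blue, green, red); there is no depth.
- imaging.camera_params(name): a dict with "intrinsics" (3x3 intrinsics, pixels), "k1" (the pictures are not rectified: a ray, as slopes to the right and down, at radius r is drawn at 1 + k1 r^2 times it, then the intrinsics apply), "eye" and "attitude" of the camera in the world; the wrist camera has in their place "tool_from_camera" (4x4, takes a point from camera to tool coordinates, whose origin is the TCP and whose axes are the flange's). Camera axes: x right, y down, z forward; pixel columns grow to the right and rows downward; lengths in mm; the calibration is good to about 2 mm. A picture is of the moment at which its call begins: read the wrist's pose just before it. camera_params takes no time and is no camera call.
- job.sign_off(): hands the job in; it is judged then, once.
The state is a dict: "time_s": time; "joint_positions": joint angles; "qd": joint speeds; "joint_efforts": joint torques, N m; "eef_pos": TCP position; "orientation": TCP orientation; "wrist_force": force on the tool from outside, world axes, zero at the start; "wrist_torque": the same for the moment, N m; "opening": finger opening in mm; "gripper_force": force on a finger pad.
Only numpy, scipy, OpenCV 4.12 (cv2) and the standard library are available. Lean on these libraries where they do the work, as an engineer would, in place of code of your own. Each camera call takes 0.05 s, during which the arm holds its last target. There are 200 camera calls.

TASK

The riverboat at the back of the toy tray is next for painting: move the house, the duck and the rooster that stand in front of it out onto the green board, then stand the boat in the middle of the painting turntable, and finally put the three toys back into the tray, each where it stood before. Set every piece down upright and gently, without dropping it, and leave the glue pot and the paint jar standing where they are.

Things in the scene. Friction and masses are not known exactly. Their poses are not given: they have to be found in the camera images.
- house: Carved toy house, bare pale wood, loose, about 110 g. Base 70 (x) x 50 (y) x 8 mm, walls 50 (x) x 44 (y) mm, pitched roof with ridge along y, top at 82 mm. Its two y sides are flat upright gable faces 44 mm apart, from 8 to about 60 mm up: grip across y, on the centre, 45 mm up. Origin: centre of the base's underside; z up, door to -x.
- duck: Carved toy duck, bare pale wood, loose, about 90 g. Base 76 (x) x 50 (y) x 8 mm; round body along x, 42 mm in diameter over its middle 36 mm of length, axis 40 mm up: grip across y, on the centre, 42 mm up. Head to 84 mm up; nothing overhangs the base by over 4 mm. Origin: centre of the base's underside; z up, bill to -x.
- rooster: Carved toy rooster with comb and fan tail, bare pale wood, loose, about 80 g. Base 72 (x) x 50 (y) x 8 mm; round body along x on two legs, 38 mm in diameter over its middle 28 mm of length, axis 45 mm up: grip across y, on the centre, 46 mm up. Top at 85 mm; nothing overhangs the base by over 5 mm. Origin: centre of the base's underside; z up, beak to -x.
- riverboat: Carved toy riverboat, bare pale wood, roof on posts, loose, 150 g, flat bottom; 150 (x, bow to -x) x 50 (y) x 71 mm high. Hull and roof edges flush, 50 mm apart, for x -50 to 74 mm: grip across y at x = 0, 40 mm up. Origin: centre of underside, z up. Lies crosswise in the tray, 14 mm behind the toys: no room for a finger until they are cleared. The white boats at the table's far edge are fixed.
- tray: Shallow wooden tray with a grey lining, fixed, 230 (x) x 340 (y) mm outside, floor 10 mm above the table, rim 10 mm wide and 22 mm high. At the start the three toys stand in a row along y, about 90 mm apart, 46 mm in front (-x) of its centre, and the boat lies 31 mm beyond the centre. Origin: centre of the underside, at table height.
- green_board: Green painted board, the side area, fixed, 250 (x) x 200 (y) x 12 mm, left or right of the tray, across from the turntable. The paint jar stands near the middle of its +x edge, the rest is free: the toys, facing -x, fit at (x, y) = (10, 48), (10, -48), (-76, 48) and (-76, -48) mm. Origin: centre of the underside, at table height; the top is 12 mm up.
- turntable: Painting turntable of grey metal, foot fixed: a round disc 190 mm in diameter that turns stiffly about the upright axis, its flat top 40 mm above the table. Left or right of the tray. Origin: on the axis, at table height.
- glue_pot: Small white glue pot, loose bystander, 38 mm in diameter, 52 mm high, in the tray's back corner at +y, beyond the end of the boat. Origin: centre of its underside.
- paint_jar: Glass paint jar with a metal cap, loose bystander, 50 mm in diameter, 62 mm high, on the green board near its +x edge. Origin: centre of its underside.

How it is judged (in metres and radians):
On the way, in this order (a step that is already met when the one before it is completed fails the run):
1. the house, the duck and the rooster all stand released on the green board, the boat still in its place (x of house in the frame of green_board between -0.125 and 0.125 m and y of house in the frame of green_board between -0.1 and 0.1 m and z of house in the frame of green_board between 0.006 and 0.018 m and angle between each of house, duck, rooster's own z axis and vertical below 0.15 rad and contact force between the fingers and house below 0.1 N and x of duck in the frame of green_board between -0.125 and 0.125 m and y of duck in the frame of green_board between -0.1 and 0.1 m and z of duck in the frame of green_board between 0.006 and 0.018 m and contact force between the fingers and duck below 0.1 N and x of rooster in the frame of green_board between -0.125 and 0.125 m and y of rooster in the frame of green_board between -0.1 and 0.1 m and z of rooster in the frame of green_board between 0.006 and 0.018 m and contact force between the fingers and rooster below 0.1 N and distance of riverboat from where it was at the start of the episode below 0.02 m), for 0.2 s.
2. the riverboat stands upright and released in the middle of the turntable (within 15 mm) (horizontal distance between riverboat and turntable below 0.015 m and z of riverboat in the frame of turntable between 0.034 and 0.047 m and angle between riverboat's own z axis and vertical below 0.15 rad and contact force between the fingers and riverboat below 0.1 N), for 0.2 s.
At the end, for the whole second after the job is handed in: The riverboat stands upright on the turntable, its origin within 15 mm of the turntable's axis; the house, the duck and the rooster each stand upright in the tray within 15 mm of where they stood at the start; all are released and at rest (all of step 2 and distance of each of house, duck, rooster from where it was at the start of the episode below 0.015 m and angle between each of house, duck, rooster's own z axis and vertical below 0.15 rad and linear speed of each of house, duck, rooster, riverboat below 0.02 m/s and contact force between the fingers and house below 0.1 N and contact force between the fingers and duck below 0.1 N and contact force between the fingers and rooster below 0.1 N); the robot touches nothing.
It fails at once if a bystander (glue pot or paint jar) is pushed more than 25 mm away or tipped over (distance of any of glue_pot, paint_jar from where it was at the start of the episode above 0.025 m or angle between any of glue_pot, paint_jar's own z axis and vertical above 0.4 rad).
It fails at once if a toy or the boat is tipped over (angle between any of house, duck, rooster, riverboat's own z axis and vertical above 0.6 rad).
It fails at once if a toy or the boat is dropped (falls free from more than about 2 cm) ((contact force between house and anything else below 0.001 N and linear speed of house above 0.35 m/s and height (world z) of house above 0.025 m) or (contact force between duck and anything else below 0.001 N and linear speed of duck above 0.35 m/s and height (world z) of duck above 0.025 m) or (contact force between rooster and anything else below 0.001 N and linear speed of rooster above 0.35 m/s and height (world z) of rooster above 0.025 m) or (contact force between riverboat and anything else below 0.001 N and linear speed of riverboat above 0.35 m/s and height (world z) of riverboat above 0.052 m)).
It also fails if it takes over 150 s, if anything falls off the work surface, if the arm or the gripper's body presses on something with over 40 N, if the wrist force passes 120 N, or if a joint passes its speed limit or range.

## Working session

There is one attempt and no reset: what is moved stays moved. The work goes in short steps, Python scripts to look and compute and a tool call to move; the robot and the scene stay as the last step left them, time stands still between calls to the robot, and variables do not carry over. Pictures are saved under pics/ and viewed, at most 14 in all, crops included, and the job is handed in when it is done.

```bash
ls; mkdir -p pics
```

Run:
```python
from plant import env, imaging, job
import cv2
s=env.sense();print(s['time_s'],s['eef_pos'],s['orientation'],env.hold_point_z)
for n in("top","scene"):
    cv2.imwrite(f"pics/{n}0.png",imaging.snapshot(n));print(imaging.camera_params(n))
print(imaging.camera_params("wrist"))
```

```text
pics
plant.py
0.0 [ 211.38029159 -534.19575819  213.14879995] [-3.08432799e+00 -5.88113362e-01  5.27859029e-04] 18.8
{'intrinsics': array([[464.23582014,   0.        , 286.87192987],
       [  0.        , 464.23582014, 214.93476318],
       [  0.        ,   0.        ,   1.        ]]), 'k1': -0.11732535730814408, 'eye': array([ 447.16960351,   -2.17044102, 1117.07598162]), 'attitude': array([-2.14148886,  2.19471867, -0.09756502])}
{'intrinsics': array([[479.79851814,   0.        , 280.45007561],
       [  0.        , 479.79851814, 196.33336391],
       [  0.        ,   0.        ,   1.        ]]), 'k1': -0.0983864278320563, 'eye': array([1145.07239473,  239.47615913,  730.18275288]), 'attitude': array([-1.44922015, -2.1725108 ,  0.80468956])}
{'intrinsics': array([[346.43383947,   0.        , 278.36099171],
       [  0.        , 346.43383947, 210.88758293],
       [  0.        ,   0.        ,   1.        ]]), 'k1': -0.09083305230265622, 'tool_from_camera': array([[ 3.82144674e-04, -9.70599011e-01, -2.40701920e-01,
         6.74323680e+01],
       [ 9.99999925e-01,  3.54616457e-04,  1.57681598e-04,
         7.88368947e-02],
       [-6.76887407e-05, -2.40701962e-01,  9.70599073e-01,
        -1.70858903e+02],
       [ 0.00000000e+00,  0.00000000e+00,  0.00000000e+00,
         1.00000000e+00]])}
```

View pics/top0.png

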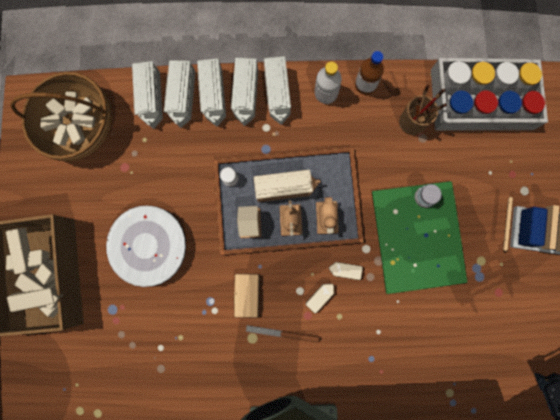

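View pics/scene0.png

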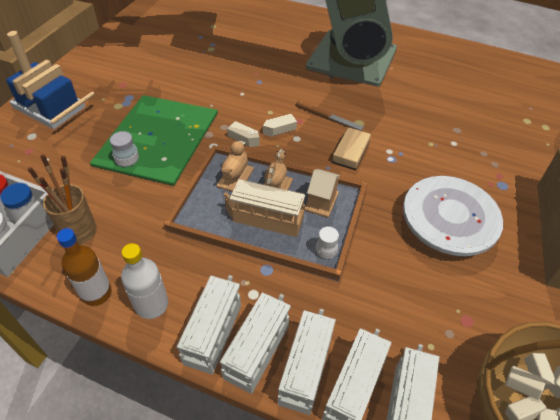

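The top view has +x up and +y to the left. In the tray, left to right, are the house (249,222), the rooster (291,219), the duck (329,215), the boat (284,185, bow to the right, i.e. -y) and the glue pot (229,177). The turntable is at (146,245), the green board at (419,238) and the paint jar at (430,195). The scene view shows the same order.

Create h.py:
```python
from plant import env, imaging, job
import cv2, numpy as np
from scipy.spatial.transform import Rotation as R
def cam(name):
    p=imaging.camera_params(name); K=np.array(p['intrinsics']); k=np.array([p['k1'],0,0,0])
    if name=='wrist':
        s=env.sense(); T=np.eye(4); T[:3,:3]=R.from_rotvec(s['orientation']).as_matrix(); T[:3,3]=s['eef_pos']
        T=T@p['tool_from_camera']; return K,k,T[:3,3],T[:3,:3]
    return K,k,np.array(p['eye']),R.from_rotvec(p['attitude']).as_matrix()
def cast(c,px,z):
    K,k,e,A=c
    u=cv2.undistortPoints(np.array(px,float).reshape(-1,1,2),K,k).reshape(-1,2)
    d=np.c_[u,np.ones(len(u))]@A.T
    return e+d*((z-e[2])/d[:,2])[:,None]
def proj(c,P):
    K,k,e,A=c
    q=(np.array(P,float).reshape(-1,3)-e)@A
    return cv2.projectPoints(q,np.zeros(3),np.zeros(3),K,k)[0].reshape(-1,2)
def shoot(name,f):
    c=cam(name); im=imaging.snapshot(name); cv2.imwrite(f'pics/{f}.png',im); return c,im
def big(m):
    return max(cv2.findContours(m,cv2.RETR_EXTERNAL,cv2.CHAIN_APPROX_NONE)[0],key=cv2.contourArea)
def rect(P): # minAreaRect in mm of Nx3 points
    return cv2.minAreaRect(P[:,:2].astype(np.float32))
def status():
    s=env.sense(); M=R.from_rotvec(s['orientation']).as_matrix()
    return s['eef_pos'],M
def toward(x,y,z,yaw=None):
    """remaining shift in tool axes, and rz so tool y axis lies at world angle yaw (mod pi)"""
    p,M=status(); d=M.T@(np.array([x,y,z])-p)
    out=f"tool d {np.round(d,1)}"
    if yaw is not None:
        # full rotation to vertical tool with y axis at yaw
        c=[]
        for a in (yaw,yaw+np.pi):
            Y=np.array([np.cos(a),np.sin(a),0]);Z=np.array([0,0,-1.]);D=np.c_[np.cross(Y,Z),Y,Z]
            c.append(R.from_matrix(M.T@D).as_rotvec())
        out+=f" rot {np.round(min(c,key=np.linalg.norm),3)}"
    print(out)
```

Run:
```python
from h import *
im=cv2.imread('pics/top0.png');c=cam('top');hsv=cv2.cvtColor(im,cv2.COLOR_BGR2HSV)
g=cv2.morphologyEx(cv2.inRange(hsv,(45,90,30),(80,255,255)),cv2.MORPH_CLOSE,np.ones((9,9)))
print('board',rect(cast(c,big(g),12)))
roi=np.zeros_like(g);roi[145:260,210:370]=255
l=cv2.inRange(hsv,(0,0,20),(179,75,120))&roi
l=cv2.morphologyEx(l,cv2.MORPH_OPEN,np.ones((3,3)));h=cv2.convexHull(np.vstack([x for x in cv2.findContours(l,0,2)[0] if cv2.contourArea(x)>150]))
print('lining',rect(cast(c,h,16)))
roi[:]=0;roi[200:292,100:192]=255
t=cv2.inRange(hsv,(0,0,90),(179,70,255))&roi
e=big(cv2.morphologyEx(t,cv2.MORPH_CLOSE,np.ones((9,9))))
print('tt',cv2.minEnclosingCircle(cast(c,e,40)[:,:2].astype(np.float32)))
for n,p,z in(('house',(249,222),80),('rooster',(291,219),64),('duck',(329,215),61),('boatL',(256,187),71),('boatR',(313,183),71)):print(n,cast(c,[p],z))
cv2.imwrite('pics/crop.png',cv2.resize(im[140:265,95:475],None,fx=2.1,fy=2.1,interpolation=2))
```

```text
board ((495.2698974609375, -312.25537109375), (247.0614013671875, 198.16586303710938), 5.74053430557251)
lining ((589.6024780273438, 2.6190338134765625), (208.67593383789062, 317.8065185546875), 3.597045660018921)
tt ((488.1275329589844, 339.6446533203125), 96.28485107421875)
house [[534.40960145  89.36973038  80.        ]]
rooster [[540.24350147  -5.07585709  64.        ]]
duck [[547.51534301 -92.16519771  61.        ]]
boatL [[614.8468959   72.90332544  71.        ]]
boatR [[620.75180077 -57.27562556  71.        ]]
```

```bash
python3 -c "
from h import *
toward(600,0,230,np.pi/2+.063)"
```

```text
tool d [ 557.9 -353.8  -16.2] rot [-0.002  0.     0.314]
```

View pics/crop.png

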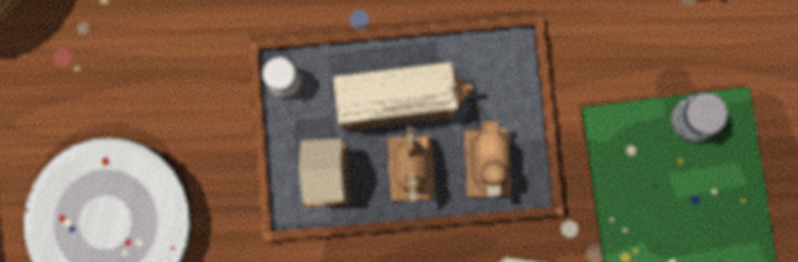

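The crop shows the house, rooster and duck, left to right, facing the robot, with the boat behind them and its bow to the right. The paint jar stands at the board's +x edge.

Careful with the scale: shifts go in shares of 750 mm and turns go in shares of pi rad. That gives: 39 mm is 0.052, -25 mm is -0.0333.

>>> move_tool(offsets=[91,0.052,-0.0333,-0.0013,0,0,0,91,0.052,-0.0333,-0.0013,0,0,0,91,0.052,-0.0333,-0.0013,0,0,0,91,0.052,-0.0333,-0.0013,0,0,0,91,0.052,-0.0333,-0.0013,0,0,0,91,0.052,-0.0333,-0.0013,0,0,0,91,0.052,-0.0333,-0.0013,0,0,0,91,0.052,-0.0333,-0.0013,0,0,0,91,0.052,-0.0333,-0.0013,0,0,0,91,0.052,-0.0333,-0.0013,0,0,0])

```text
time_s: 1.1
eef_pos: [482.8, -156.9, 223.8]
orientation: [-3.086, -0.589, 0.001]
wrist_force: [0.4, -0.8, -0.8]
opening: 90.7
gripper_force: 0.0
```

>>> move_tool(offsets=[91,0.052,-0.0333,-0.0013,0,0,0,91,0.052,-0.0333,-0.0013,0,0,0,91,0.052,-0.0333,-0.0013,0,0,0,91,0.052,-0.0333,-0.0013,0,0,0,91,0,0,0,0,0,0.0334,91,0,0,0,0,0,0.0334,91,0,0,0,0,0,0.0331,91,0,0,0,0,0,0,91,0,0,0,0,0,0])

```text
time_s: 2.0
eef_pos: [590.3, -8.4, 227.6]
orientation: [3.14, 0.102, -0.001]
wrist_force: [-0.4, -0.4, -1.4]
opening: 90.9
gripper_force: 0.0
```

```bash
python3 -c "
from h import *
toward(600,0,230,np.pi/2+.063)
c,im=shoot('wrist','w1')
cv2.imwrite('pics/w1b.png',im)"
```

```text
tool d [10.2 -7.7 -2.4] rot [-0.     0.001  0.002]
```

View pics/w1.png

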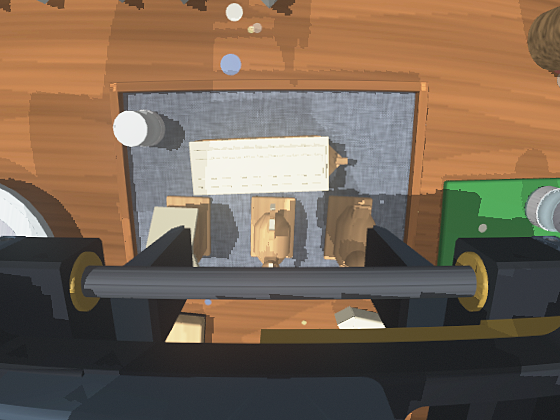

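The wrist view shows the boat roof at (190-330, 137-193) and the three toys at rows 195-265, partly hidden by the gripper. I'll back off in x so the toys sit higher in the picture.

Scaled: -40 mm is -0.0533, -20 mm is -0.0267.

>>> move_tool(offsets=[91,-0.0533,-0.0053,0,0,0,0,91,-0.0533,-0.0053,0,0,0,0,91,-0.0267,0,0,0,0,0,91,0,0,0,0,0,0,91,0,0,0,0,0,0])

```text
time_s: 2.55
eef_pos: [490.8, -6.7, 228.5]
orientation: [3.14, 0.099, 0.003]
wrist_force: [0.8, 0.2, -0.3]
opening: 90.9
gripper_force: 0.0
```

```bash
python3 -c "
from h import *
c,im=shoot('wrist','w2')
np.save('w2.npy',np.array(c,dtype=object),allow_pickle=True)
cv2.imwrite('pics/w2b.png',cv2.resize(im[30:250,100:460],None,fx=2.2,fy=2.2,interpolation=2))"
```

```text
(no output)
```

View pics/w2b.png

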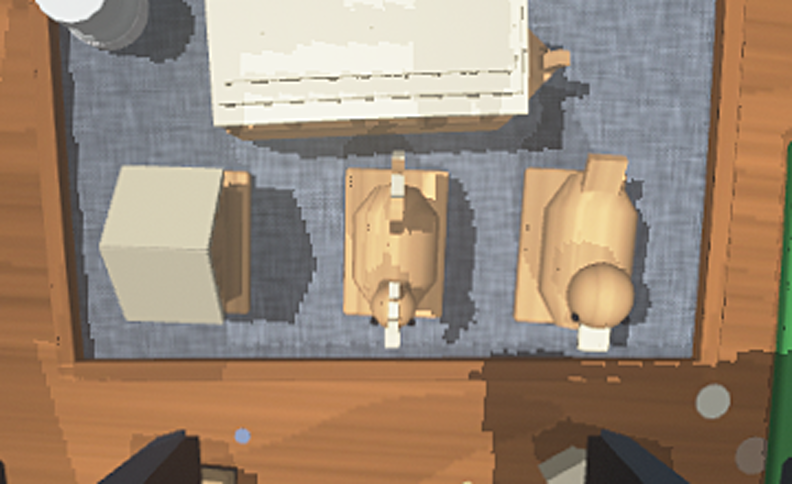

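The crop shows base corners I can use, in crop pixels. House base right edge is (250,172)-(249,313) and its ridge (100,245)-(210,247). Rooster base is (345,169), (449,172), (440,316), (343,315). Duck base left edge is (526,169)-(516,323). Boat roof front edge is (214,125)-(528,123).

Run:
```python
from h import *
c=tuple(np.load('w2.npy',allow_pickle=True))
f=lambda P,z:cast(c,np.array(P,float)/2.2+[100,30],z)[:,:2]
n=lambda v:v/np.linalg.norm(v)
def edge(P,L,side): # edge rear->front, toy centre on side*25mm
    a,b=f(P,18); d=n(a-b); y=np.array([-d[1],d[0]])
    print('len',np.linalg.norm(a-b),'yaw',np.degrees(np.arctan2(d[1],d[0])),'centre',(a+b)/2+side*25*y)
print('house');edge([(250,172),(249,313)],70,1)
r=f([(100,245),(210,247)],92);print('ridge',r,r.mean(0),np.degrees(np.arctan2(*(r[0]-r[1])[::-1]))-90)
print('rooster');q=f([(345,169),(449,172),(440,316),(343,315)],18);print(q,q.mean(0));edge([(345,169),(343,315)],72,-1);edge([(449,172),(440,316)],72,1)
print('duck');edge([(526,169),(516,323)],76,-1)
b=f([(214,125),(528,123)],81);print('boat front',b,np.degrees(np.arctan2(*(b[0]-b[1])[::-1]))-90)
```

```text
house
len 68.9690244431744 yaw 1.0695151008882906 centre [537.61955286  91.88663726]
ridge [[538.17158809 114.05893426]
 [539.71073882  69.21755473]] [538.94116346  91.63824449] 1.9658679853023386
rooster
[[576.60681255  21.49647705]
 [578.41405535 -28.83808258]
 [508.08198508 -29.8369678 ]
 [505.48901035  18.86412906]] [542.14796583  -4.57861107]
len 71.16650227412428 yaw 2.1197731742540973 centre [541.97262599  -4.80258915]
len 70.33916320724086 yaw 0.8136837077858678 centre [542.89299566  -4.34004616]
duck
len 75.43513343288923 yaw 1.8230413014565217 centre [545.55954379 -92.23856999]
boat front [[587.81810811  71.08669135]
 [596.38188847 -54.65642285]] 3.8961333941458918
```

```bash
python3 -c "
from h import *
toward(545.5,-92.2,140,np.pi/2+.031)"
```

```text
tool d [48.5 88.7 88.4] rot [ 0.    -0.002  0.032]
```

Scaled: 30 mm is 0.04, 29 mm is 0.0387, 0.032 rad is 0.0102.

>>> move_tool(offsets=[68,0.0213,0.04,0.0267,0,0,0,68,0.0213,0.04,0.0267,0,0,0,68,0.0213,0.0387,0.032,0,0,0,68,0,0,0.032,0,0,0.0102,68,0,0,0,0,0,0,68,0,0,0,0,0,0], grip_force=15)

```text
time_s: 3.2
eef_pos: [544.3, -92.4, 139.7]
orientation: [-3.141, -0.05, 0.001]
wrist_force: [-1.1, -0.5, 0.7]
opening: 67.7
gripper_force: 0.0
```

```bash
python3 -c "
from h import *
toward(545.5,-92.2,38,np.pi/2+.031)"
```

```text
tool d [  1.2  -0.2 101.7] rot [-0.     0.001  0.001]
```

>>> move_tool(offsets=[68,0.0013,0,0.048,0,0,0,68,0,0,0.048,0,0,0,68,0,0,0.032,0,0,0,68,0,0,0.0133,0,0,0,68,0,0,0,0,0,0,68,0,0,0,0,0,0], grip_force=15)

```text
time_s: 3.8
eef_pos: [546.2, -92.4, 35.6]
orientation: [3.14, 0.049, 0.005]
wrist_force: [-0.0, 0.6, -0.0]
opening: 67.8
gripper_force: 0.0
```

>>> move_tool(offsets=[30,0,0,0,0,0,0,30,0,0,0,0,0,0,30,0,0,0,0,0,0,30,0,0,0,0,0,0,30,0,0,0,0,0,0,30,0,0,0,0,0,0], grip_force=15)

```text
time_s: 4.4
eef_pos: [545.0, -92.4, 34.5]
orientation: [3.141, 0.048, 0.001]
wrist_force: [-1.3, 0.8, 4.7]
opening: 42.2
gripper_force: 15.0
```

Scaled: -40 mm is -0.0533, -30 mm is -0.04.

>>> move_tool(offsets=[30,0,0,-0.0267,0,0,0,30,0,0,-0.0533,0,0,0,30,0,0,-0.04,0,0,0,30,0,0,0,0,0,0])

```text
time_s: 4.8
eef_pos: [547.5, -93.1, 127.8]
orientation: [3.139, 0.048, 0.013]
wrist_force: [1.1, 0.3, -0.8]
opening: 41.6
gripper_force: 15.0
```

```bash
cat >> h.py <<'E'
def slot(x,y,z):
    c,s=np.cos(.1002),np.sin(.1002); toward(495.27+c*x-s*y,-312.26+s*x+c*y,z,np.pi/2+.1002)
E
python3 -c "
from h import *
slot(10,48,100)"
```

```text
tool d [-52.6 168.8  27.7] rot [ 0.002 -0.008 -0.069]
```

Scaled: 35 mm is 0.0467, 34 mm is 0.0453, -0.069 rad is -0.022.

>>> move_tool(offsets=[30,-0.0133,0.04,0,0,0,0,30,-0.0147,0.0467,0,0,0,0,30,-0.0147,0.0467,0,0,0,0,30,-0.0147,0.0467,0,0,0,0,30,-0.0133,0.0453,0.0373,0,0,-0.022,30,0,0,0,0,0,0,30,0,0,0,0,0,0])

```text
time_s: 5.5
eef_pos: [495.4, -262.8, 93.9]
orientation: [-3.135, -0.153, 0.006]
wrist_force: [0.6, 1.2, -0.5]
opening: 41.6
gripper_force: 15.0
```

```bash
python3 -c "
from h import *
slot(10,48,37.5)"
```

```text
tool d [ 5.1  1.4 56.4] rot [-0.003  0.003 -0.003]
```

Scaled: 20 mm is 0.0267, 12 mm is 0.016.

>>> move_tool(offsets=[30,0.0067,0.0013,0.0267,0,0,0,30,0,0,0.0267,0,0,0,30,0,0,0.016,0,0,0,30,0,0,0,0,0,0,30,0,0,0,0,0,0,30,0,0,0.004,0,0,0,30,0,0,0,0,0,0,30,0,0,0,0,0,0])

```text
time_s: 6.3
eef_pos: [502.2, -263.6, 41.5]
orientation: [3.137, 0.157, 0.001]
wrist_force: [0.3, -0.3, -1.8]
opening: 41.8
gripper_force: 15.0
```

>>> move_tool(offsets=[30,0,0,0.004,0,0,0,30,0,0,0,0,0,0,30,0,0,0,0,0,0])

```text
time_s: 6.6
eef_pos: [501.9, -263.5, 37.9]
orientation: [-3.138, -0.156, 0.0]
wrist_force: [-0.8, -0.2, -1.0]
opening: 41.9
gripper_force: 15.0
```

>>> move_tool(offsets=[30,0,0,0.002,0,0,0,30,0,0,0,0,0,0,30,0,0,0,0,0,0])

```text
time_s: 6.9
eef_pos: [502.1, -263.6, 36.6]
orientation: [3.137, 0.157, 0.001]
wrist_force: [-0.7, -0.7, 0.3]
opening: 41.9
gripper_force: 15.0
```

Scaled: 1 mm is 0.0013.

>>> move_tool(offsets=[30,0,0,0.0013,0,0,0,30,0,0,0,0,0,0,30,0,0,0,0,0,0])

```text
time_s: 7.2
eef_pos: [502.2, -263.6, 36.5]
orientation: [3.137, 0.157, 0.001]
wrist_force: [-2.0, 0.6, 6.7]
opening: 41.7
gripper_force: 15.0
```

Scaled: -45 mm is -0.06, -35 mm is -0.0467.

>>> move_tool(offsets=[68,0,0,0,0,0,0,68,0,0,0,0,0,0,68,0,0,0,0,0,0,68,0,0,-0.0467,0,0,0,68,0,0,-0.06,0,0,0,68,0,0,-0.0467,0,0,0,68,0,0,0,0,0,0])

```text
time_s: 7.9
eef_pos: [505.0, -265.1, 155.7]
orientation: [3.132, 0.156, 0.015]
wrist_force: [0.7, 0.1, -1.5]
opening: 68.0
gripper_force: 0.0
```

```bash
python3 -c "
from h import *
toward(542.3,-4.6,140,np.pi/2+.027)"
```

```text
tool d [  62.9 -255.6   14.7] rot [ 0.006 -0.009  0.073]
```

Scaled: -37 mm is -0.0493, -36 mm is -0.048, 0.073 rad is 0.0232.

>>> move_tool(offsets=[68,0.012,-0.048,0,0,0,0,68,0.012,-0.0493,0,0,0,0,68,0.012,-0.0493,0,0,0,0,68,0.012,-0.0493,0,0,0,0,68,0.012,-0.048,0,0,0,0,68,0.012,-0.048,0,0,0,0,68,0.012,-0.048,0.0133,0,0,0.0232,68,0,0,0,0,0,0,68,0,0,0,0,0,0])

```text
time_s: 8.8
eef_pos: [538.7, -2.9, 139.4]
orientation: [3.141, 0.046, -0.003]
wrist_force: [-0.6, -0.4, 1.0]
opening: 67.9
gripper_force: 0.0
```

```bash
python3 -c "
from h import *
toward(542.3,-4.6,37,np.pi/2+.027)"
```

```text
tool d [  3.8   1.7 102.4] rot [0.    0.002 0.002]
```

Scaled: 34 mm is 0.0453, 24 mm is 0.032.

>>> move_tool(offsets=[68,0.004,0.0027,0.0453,0,0,0,68,0,0,0.0453,0,0,0,68,0,0,0.032,0,0,0,68,0,0,0.012,0,0,0,68,0,0,0,0,0,0,68,0,0,0,0,0,0,68,0,0,0,0,0,0])

```text
time_s: 9.5
eef_pos: [543.5, -5.7, 40.9]
orientation: [3.141, 0.042, 0.005]
wrist_force: [-0.3, 0.4, 0.1]
opening: 67.6
gripper_force: 0.0
```

>>> move_tool(offsets=[30,0,0,0,0,0,0,30,0,0,0,0,0,0,30,0,0,0,0,0,0,30,0,0,0,0,0,0,30,0,0,0,0,0,0,30,0,0,0,0,0,0], grip_force=15)

```text
time_s: 10.1
eef_pos: [542.4, -5.3, 39.6]
orientation: [-3.141, -0.042, -0.0]
wrist_force: [-0.5, -0.1, 2.6]
opening: 37.9
gripper_force: 15.0
```

Scaled: -40 mm is -0.0533, -20 mm is -0.0267.

>>> move_tool(offsets=[30,0,0,-0.0267,0,0,0,30,0,0,-0.0533,0,0,0,30,0,0,-0.0533,0,0,0,30,0,0,-0.0133,0,0,0,30,0,0,0,0,0,0])

```text
time_s: 10.6
eef_pos: [543.1, -5.4, 150.8]
orientation: [3.141, 0.042, 0.005]
wrist_force: [0.3, -0.6, -1.0]
opening: 37.9
gripper_force: 15.0
```

```bash
python3 -c "
from h import *
slot(10,-48,145)"
```

```text
tool d [-42.6 352.6   5.7] rot [ 0.    -0.003 -0.073]
```

Scaled: 36 mm is 0.048, 25 mm is 0.0333, -0.073 rad is -0.0232.

>>> move_tool(offsets=[30,-0.004,0.0333,0,0,0,0,30,-0.0053,0.048,0,0,0,0,30,-0.0053,0.048,0,0,0,0,30,-0.0053,0.048,0,0,0,0,30,-0.0053,0.048,0,0,0,0,30,-0.0053,0.048,0,0,0,0,30,-0.0053,0.048,0,0,0,0,30,-0.0053,0.048,0,0,0,0,30,-0.0053,0.048,0,0,0,0,30,-0.0053,0.048,0,0,0,-0.0232])

```text
time_s: 11.6
eef_pos: [511.1, -355.9, 146.3]
orientation: [-3.134, -0.159, 0.006]
wrist_force: [-0.6, -0.0, -0.5]
opening: 37.6
gripper_force: 15.0
```

>>> move_tool(offsets=[30,0,0,0,0,0,0,30,0,0,0,0,0,0])

```text
time_s: 11.8
eef_pos: [511.3, -354.9, 146.7]
orientation: [-3.134, -0.153, 0.006]
wrist_force: [0.4, 0.8, -1.2]
opening: 37.8
gripper_force: 15.0
```

```bash
python3 -c "
from h import *
slot(10,-48,46)"
```

```text
tool d [ -1.3   4.3 100.7] rot [-0.004  0.004 -0.003]
```

Scaled: 34 mm is 0.0453, 20 mm is 0.0267.

>>> move_tool(offsets=[30,-0.0013,0.0053,0.0453,0,0,0,30,0,0,0.0453,0,0,0,30,0,0,0.0267,0,0,0,30,0,0,0.0133,0,0,0,30,0,0,0,0,0,0,30,0,0,0,0,0,0,30,0,0,0,0,0,0])

```text
time_s: 12.5
eef_pos: [513.0, -359.7, 52.9]
orientation: [3.136, 0.157, 0.003]
wrist_force: [-0.4, 0.2, -1.3]
opening: 37.9
gripper_force: 15.0
```

>>> move_tool(offsets=[30,0,0,0.0033,0,0,0,30,0,0,0,0,0,0,30,0,0,0,0,0,0])

```text
time_s: 12.8
eef_pos: [512.2, -359.5, 49.3]
orientation: [3.137, 0.156, 0.001]
wrist_force: [-0.3, -0.6, -0.9]
opening: 37.6
gripper_force: 15.0
```

Scaled: 3.5 mm is 0.0047, 2.5 mm is 0.0033.

>>> move_tool(offsets=[30,0,0,0.0047,0,0,0,30,0,0,0.0033,0,0,0,30,0,0,0,0,0,0,30,0,0,0,0,0,0,30,0,0,0,0,0,0])

```text
time_s: 13.3
eef_pos: [512.1, -359.4, 43.0]
orientation: [3.138, 0.157, 0.0]
wrist_force: [-0.3, -0.6, -1.2]
opening: 37.7
gripper_force: 15.0
```

>>> move_tool(offsets=[30,0,0,0.0016,0,0,0,30,0,0,0,0,0,0,30,0,0,0,0,0,0])

```text
time_s: 13.6
eef_pos: [512.1, -359.4, 41.8]
orientation: [3.138, 0.157, -0.0]
wrist_force: [0.5, -0.4, -1.0]
opening: 37.5
gripper_force: 15.0
```

>>> move_tool(offsets=[30,0,0,0.0013,0,0,0,30,0,0,0,0,0,0,30,0,0,0,0,0,0])

```text
time_s: 13.9
eef_pos: [512.1, -359.4, 41.7]
orientation: [3.137, 0.157, 0.001]
wrist_force: [-1.9, 1.5, 6.1]
opening: 37.9
gripper_force: 15.0
```

Scaled: -40 mm is -0.0533, -35 mm is -0.0467.

>>> move_tool(offsets=[68,0,0,0,0,0,0,68,0,0,0,0,0,0,68,0,0,0,0,0,0,68,0,0,-0.0467,0,0,0,68,0,0,-0.0533,0,0,0,68,0,0,-0.04,0,0,0,68,0,0,0,0,0,0,68,0,0,0,0,0,0])

```text
time_s: 14.7
eef_pos: [512.2, -359.4, 146.1]
orientation: [3.137, 0.157, 0.001]
wrist_force: [-0.4, -0.0, -0.2]
opening: 67.9
gripper_force: 0.0
```

```bash
python3 -c "
from h import *
toward(538.5,91.7,140,np.pi/2+.026)"
```

```text
tool d [  71.1 -446.3    5.8] rot [ 0.001 -0.001  0.074]
```

Scaled: -45 mm is -0.06, -44 mm is -0.0587, 0.074 rad is 0.0236.

>>> move_tool(offsets=[68,0.0093,-0.0587,0,0,0,0,68,0.0093,-0.0587,0,0,0,0,68,0.0093,-0.06,0,0,0,0,68,0.0093,-0.06,0,0,0,0,68,0.0093,-0.06,0,0,0,0,68,0.0093,-0.06,0,0,0,0,68,0.0093,-0.06,0,0,0,0,68,0.0093,-0.06,0,0,0,0,68,0.0093,-0.06,0,0,0,0,68,0.0107,-0.0587,0.008,0,0,0.0236])

```text
time_s: 15.7
eef_pos: [537.3, 94.3, 138.5]
orientation: [3.141, 0.038, -0.003]
wrist_force: [0.8, -0.0, -0.3]
opening: 68.0
gripper_force: 0.0
```

>>> move_tool(offsets=[68,0,0,0,0,0,0,68,0,0,0,0,0,0,68,0,0,0,0,0,0])

```text
time_s: 16.0
eef_pos: [537.5, 91.6, 138.7]
orientation: [3.14, 0.04, -0.003]
wrist_force: [-0.3, -0.5, -0.6]
opening: 68.1
gripper_force: 0.0
```

```bash
python3 -c "
from h import *
toward(538.5,91.7,36,np.pi/2+.026)"
```

```text
tool d [  1.2  -0.2 102.7] rot [ 0.001  0.002 -0.   ]
```

Scaled: 34 mm is 0.0453, 26 mm is 0.0347.

>>> move_tool(offsets=[68,0.0013,0,0.0453,0,0,0,68,0,0,0.0453,0,0,0,68,0,0,0.0347,0,0,0,68,0,0,0.0133,0,0,0,68,0,0,0,0,0,0,68,0,0,0,0,0,0,68,0,0,0,0,0,0])

```text
time_s: 16.7
eef_pos: [540.4, 92.4, 37.2]
orientation: [-3.141, -0.04, -0.005]
wrist_force: [-0.2, 0.3, 0.1]
opening: 68.4
gripper_force: 0.0
```

>>> move_tool(offsets=[30,0,0,0,0,0,0,30,0,0,0,0,0,0,30,0,0,0,0,0,0,30,0,0,0,0,0,0,30,0,0,0,0,0,0,30,0,0,0,0,0,0], grip_force=15)

```text
time_s: 17.3
eef_pos: [539.3, 92.6, 36.1]
orientation: [-3.141, -0.041, -0.001]
wrist_force: [-0.7, 1.0, 3.6]
opening: 44.4
gripper_force: 15.0
```

Scaled: -40 mm is -0.0533, -20 mm is -0.0267.

>>> move_tool(offsets=[30,0,0,-0.0267,0,0,0,30,0,0,-0.0533,0,0,0,30,0,0,-0.0533,0,0,0,30,0,0,-0.02,0,0,0,30,0,0,0,0,0,0,30,0,0,0,0,0,0])

```text
time_s: 17.9
eef_pos: [538.4, 92.4, 149.7]
orientation: [3.141, 0.041, -0.003]
wrist_force: [-0.5, 0.1, -1.8]
opening: 44.0
gripper_force: 15.0
```

```bash
python3 -c "
from h import *
slot(-76,48,145)"
```

```text
tool d [-132.9  361.2    5.1] rot [ 0.     0.002 -0.074]
```

Scaled: 38 mm is 0.0507, 37 mm is 0.0493, -0.074 rad is -0.0236.

>>> move_tool(offsets=[30,-0.0173,0.0333,0,0,0,0,30,-0.0173,0.048,0,0,0,0,30,-0.0173,0.0493,0,0,0,0,30,-0.0173,0.0493,0,0,0,0,30,-0.0173,0.0493,0,0,0,0,30,-0.0173,0.0507,0,0,0,0,30,-0.0173,0.0507,0,0,0,0,30,-0.0173,0.0507,0,0,0,0,30,-0.0173,0.0507,0,0,0,0,30,-0.02,0.0493,0.0053,0,0,-0.0236])

```text
time_s: 18.9
eef_pos: [415.2, -272.9, 145.0]
orientation: [-3.136, -0.159, 0.003]
wrist_force: [1.1, -0.3, 0.2]
opening: 44.0
gripper_force: 15.0
```

>>> move_tool(offsets=[30,0,0,0,0,0,0,30,0,0,0,0,0,0,30,0,0,0,0,0,0])

```text
time_s: 19.2
eef_pos: [416.2, -270.6, 145.6]
orientation: [-3.136, -0.157, 0.003]
wrist_force: [0.2, -0.2, -1.4]
opening: 43.9
gripper_force: 15.0
```

```bash
python3 -c "
from h import *
slot(-76,48,46)"
```

```text
tool d [-1.3  1.6 99.6] rot [-0.002  0.002 -0.   ]
```

Scaled: 34 mm is 0.0453, 24 mm is 0.032.

>>> move_tool(offsets=[30,-0.004,0.002,0.0453,0,0,0,30,0,0,0.0453,0,0,0,30,0,0,0.032,0,0,0,30,0,0,0.0147,0,0,0,30,0,0,0,0,0,0,30,0,0,0,0,0,0,30,0,0,0,0,0,0])

```text
time_s: 19.9
eef_pos: [414.8, -274.0, 45.1]
orientation: [3.136, 0.157, 0.004]
wrist_force: [-0.6, 0.3, 0.0]
opening: 43.9
gripper_force: 15.0
```

Contact is expected at about 38.1.

Scaled: 3 mm is 0.004, 2 mm is 0.0027.

>>> move_tool(offsets=[30,0,0,0.004,0,0,0,30,0,0,0.0027,0,0,0,30,0,0,0,0,0,0,30,0,0,0,0,0,0,30,0,0,0,0,0,0])

```text
time_s: 20.4
eef_pos: [413.7, -273.7, 38.8]
orientation: [3.138, 0.157, 0.0]
wrist_force: [1.1, 0.8, -1.0]
opening: 43.9
gripper_force: 15.0
```

>>> move_tool(offsets=[30,0,0,0.0013,0,0,0,30,0,0,0,0,0,0,30,0,0,0,0,0,0])

```text
time_s: 20.7
eef_pos: [413.9, -273.8, 38.1]
orientation: [3.137, 0.157, 0.001]
wrist_force: [-0.9, 1.0, 3.4]
opening: 44.0
gripper_force: 15.0
```

>>> move_tool(offsets=[30,0,0,0.0011,0,0,0,30,0,0,0,0,0,0,30,0,0,0,0,0,0])

```text
time_s: 21.0
eef_pos: [413.9, -273.8, 38.1]
orientation: [3.137, 0.157, 0.001]
wrist_force: [-2.0, 0.6, 9.0]
opening: 44.3
gripper_force: 15.0
```

Scaled: -45 mm is -0.06, -35 mm is -0.0467.

>>> move_tool(offsets=[68,0,0,0,0,0,0,68,0,0,0,0,0,0,68,0,0,0,0,0,0,80,0,0,-0.0467,0,0,0,91,0,0,-0.06,0,0,0,91,0,0,-0.06,0,0,0,91,0,0,-0.06,0,0,0,91,0,0,0,0,0,0])

```text
time_s: 21.8
eef_pos: [416.9, -275.7, 213.1]
orientation: [3.129, 0.156, 0.017]
wrist_force: [0.8, 0.0, 0.6]
opening: 91.0
gripper_force: 0.0
```

```bash
python3 -c "
from h import *
toward(540,0,225,np.pi/2+.068)"
```

```text
tool d [ 150.1 -262.   -12.7] rot [ 0.009 -0.01   0.032]
```

Scaled: -38 mm is -0.0507, -37 mm is -0.0493, 0.032 rad is 0.0102.

>>> move_tool(offsets=[91,0.0267,-0.048,0,0,0,0,91,0.0267,-0.0493,0,0,0,0,91,0.0293,-0.0493,0,0,0,0,91,0.0293,-0.0507,0,0,0,0,91,0.0293,-0.0507,0,0,0,0,91,0.0293,-0.0507,0,0,0,0,91,0.0293,-0.0507,0,0,0,0.0102,91,0,0,0,0,0,0,91,0,0,0,0,0,0,91,0,0,0,0,0,0])

```text
time_s: 22.8
eef_pos: [536.2, 1.3, 206.3]
orientation: [3.139, 0.106, -0.002]
wrist_force: [-1.0, 0.4, -0.2]
opening: 91.1
gripper_force: 0.0
```

```bash
python3 -c "
from h import *
c,im=shoot('wrist','w3')
np.save('w3.npy',np.array(c,dtype=object),allow_pickle=True)
_,t=shoot('top','top3')
a=cv2.resize(im[20:240,130:430],None,fx=2.4,fy=2.4,interpolation=2);b=cv2.resize(t[175:300,360:480],(0,0),fx=2.0,fy=2.0)
o=np.zeros((600,720,3),np.uint8);o[:528]=a;cv2.imwrite('pics/w3b.png',o[:528]);cv2.imwrite('pics/top3b.png',b)"
```

```text
(no output)
```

View pics/w3b.png

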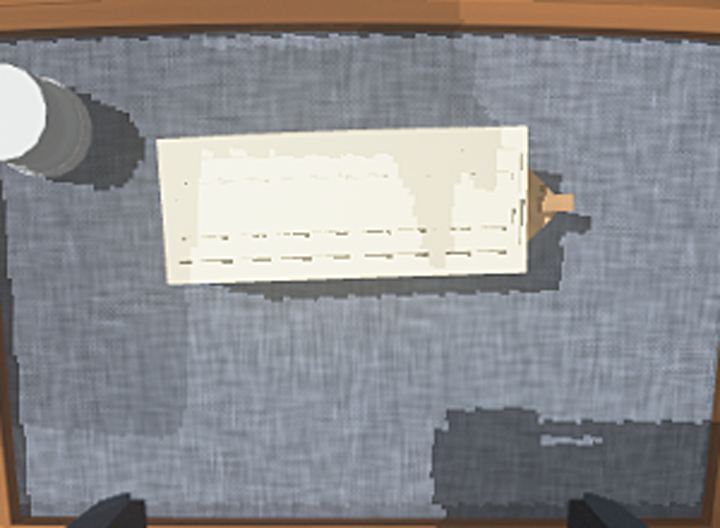

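View pics/top3b.png

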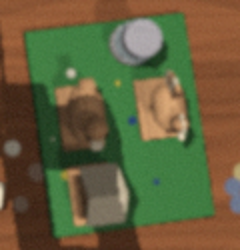

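All three toys stand on the board: duck (82,120), rooster (162,108) and house (98,195), clear of the jar. The boat roof corners in the crop are (157,139), (527,126), (526,272) and (169,285).

```bash
python3 -c "
from h import *
c=tuple(np.load('w3.npy',allow_pickle=True))
q=cast(c,np.array([(157,139),(527,126),(526,272),(169,285)])/2.4+[130,20],81)[:,:2];print(q)
B,A=(q[0]+q[3])/2,(q[1]+q[2])/2   # B: stern x=74, A: x=-50
d=(B-A)/np.linalg.norm(B-A);yaw=np.arctan2(d[1],d[0]);o=(A+B)/2-12*d;print(np.linalg.norm(B-A),np.linalg.norm(q[0]-q[3]),np.degrees(yaw),o)
print(env.sense()['joint_positions'])
toward(o[0],o[1],150,yaw+np.pi/2)"
```

```text
[[637.30582027  76.01439731]
 [649.95115989 -49.31333278]
 [601.13013715 -54.12419936]
 [588.20697742  70.61536644]]
125.68552087451106 49.394796317636086 95.838003696504 [620.36911771  -1.13970362]
[-1.95066428e-02  2.64014885e-01  1.66345808e+00 -3.76300744e-04
  1.21466856e+00  1.48520665e+00]
tool d [83.8  7.6 56.7] rot [1.000e-03 0.000e+00 1.535e+00]
```

```bash
python3 -c "
from h import *
c=tuple(np.load('w3.npy',allow_pickle=True))
im=cv2.imread('pics/w3.png');m=cv2.inRange(im,(150,190,190),(255,255,255));m[:,:190]=0;m[:60]=0;m[160:]=0
m=cv2.morphologyEx(m,cv2.MORPH_CLOSE,np.ones((5,5)));r=rect(cast(c,big(m),81));print(r,cv2.boxPoints(r))
c2=tuple(np.load('w2.npy',allow_pickle=True))
print(proj(c2,[(588.2,70.6,81),(601.1,-54.1,81)]),(np.array(proj(c2,[(588.2,70.6,81),(601.1,-54.1,81)]))-[100,30])*2.2)
"
```

```text
((619.5037231445312, 11.370983123779297), (49.477874755859375, 126.10790252685547), 5.784120559692383) [[588.53613   71.61071 ]
 [601.24536  -53.85515 ]
 [650.4713   -48.868744]
 [637.7621    76.597115]]
[[197.82834082  86.40039166]
 [339.87146776  80.34390344]] [[215.22234981 124.08086166]
 [527.71722908 110.75658757]]
```

Scaled: -0.14 rad is -0.0446.

>>> move_tool(offsets=[91,0,0,0,0,0,-0.0446,91,0,0,0,0,0,-0.0446,91,0,0,0,0,0,-0.0446,91,0,0,0,0,0,-0.0446,91,0,0,0,0,0,-0.0446,91,0,0,0,0,0,-0.0446,91,0,0,0,0,0,-0.0446,91,0,0,0,0,0,-0.0446,91,0,0,0,0,0,-0.0446,91,0,0,0,0,0,-0.0446])

```text
time_s: 23.9
eef_pos: [536.5, 0.8, 207.0]
orientation: [2.329, 2.108, -0.0]
wrist_force: [0.4, 0.5, -0.2]
opening: 90.7
gripper_force: 0.0
```

>>> move_tool(offsets=[75,0,0,0,0,0,-0.0446,75,0,0,0,0,0,-0.0213,75,0,0,0,0,0,0,75,0,0,0,0,0,0])

```text
time_s: 24.3
eef_pos: [536.7, 1.3, 207.0]
orientation: [2.106, 2.331, 0.0]
wrist_force: [-0.9, -0.3, -0.1]
opening: 74.8
gripper_force: 0.0
```

```bash
python3 -c "
from h import *
toward(620.3,-1,140,np.radians(185.8))"
```

```text
tool d [-10.7  83.   67. ] rot [ 0.  0. -0.]
```

Scaled: 28 mm is 0.0373, 27 mm is 0.036.

>>> move_tool(offsets=[75,-0.0053,0.0373,0.0133,0,0,0,75,-0.0053,0.0373,0.0267,0,0,0,75,-0.004,0.036,0.0267,0,0,0,75,0,0,0.0227,0,0,0,75,0,0,0,0,0,0,75,0,0,0,0,0,0,75,0,0,0,0,0,0])

```text
time_s: 25.0
eef_pos: [620.8, -0.4, 141.3]
orientation: [2.103, 2.332, 0.002]
wrist_force: [0.3, 0.1, 0.5]
opening: 74.9
gripper_force: 0.0
```

```bash
python3 -c "
from h import *
toward(620.3,-1,31.5,np.radians(185.8))"
```

```text
tool d [ -0.5  -0.8 109.8] rot [0.002 0.    0.002]
```

Scaled: 34 mm is 0.0453, 30 mm is 0.04.

>>> move_tool(offsets=[75,0,0,0.0453,0,0,0,75,0,0,0.0453,0,0,0,75,0,0,0.04,0,0,0,75,0,0,0.0133,0,0,0,75,0,0,0,0,0,0,75,0,0,0,0,0,0,75,0,0,0,0,0,0], grip_force=15)

```text
time_s: 25.7
eef_pos: [622.1, -0.3, 34.1]
orientation: [2.101, 2.331, 0.004]
wrist_force: [0.2, 0.3, 0.3]
opening: 74.7
gripper_force: 0.0
```

>>> move_tool(offsets=[40,0,0,0,0,0,0,40,0,0,0,0,0,0,40,0,0,0,0,0,0,40,0,0,0,0,0,0,40,0,0,0,0,0,0,40,0,0,0,0,0,0], grip_force=18)

```text
time_s: 26.3
eef_pos: [620.8, -0.3, 32.3]
orientation: [2.103, 2.334, 0.0]
wrist_force: [-0.7, -0.4, 2.6]
opening: 49.9
gripper_force: 18.0
```

Scaled: -30 mm is -0.04, -25 mm is -0.0333.

>>> move_tool(offsets=[40,0,0,-0.02,0,0,0,40,0,0,-0.0333,0,0,0,40,0,0,-0.04,0,0,0,40,0,0,-0.0267,0,0,0,40,0,0,0,0,0,0,40,0,0,0,0,0,0])

```text
time_s: 26.9
eef_pos: [619.9, -0.3, 121.1]
orientation: [-2.102, -2.333, 0.001]
wrist_force: [-0.1, -0.1, -2.3]
opening: 49.7
gripper_force: 18.0
```

Run:
```python
from h import *
c=cam('scene');im=cv2.imread('pics/scene0.png');hsv=cv2.cvtColor(im,cv2.COLOR_BGR2HSV)
t=cv2.inRange(hsv,(0,0,110),(179,60,255));r=np.zeros_like(t);r[165:265,395:512]=255
e=big(cv2.morphologyEx(t&r,cv2.MORPH_CLOSE,np.ones((9,9))))
print(cv2.boundingRect(e))
P=cast(c,e,40)[:,:2]; print(cv2.minEnclosingCircle(P.astype(np.float32)))
far=P[(P-[488,340])@[-1,0]>0] # side away from the camera: no disc wall seen
from scipy.optimize import least_squares as L
print(L(lambda q:np.hypot(*(far-q).T)-95,[488,340],loss='soft_l1').x)
toward(488.1,339.6,120,np.radians(185.8))
```

```text
(404, 176, 99, 80)
((486.79083251953125, 340.4813232421875), 98.3519515991211)
[487.92155684 337.4496439 ]
tool d [351.7 -95.8   1.2] rot [-0.001 -0.     0.003]
```

Scaled: 37 mm is 0.0493, 36 mm is 0.048.

>>> move_tool(offsets=[40,0.0333,-0.0093,0,0,0,0,40,0.0467,-0.0133,0,0,0,0,40,0.048,-0.0133,0,0,0,0,40,0.048,-0.0133,0,0,0,0,40,0.048,-0.0133,0,0,0,0,40,0.0493,-0.0133,0,0,0,0,40,0.0493,-0.0133,0,0,0,0,40,0.0493,-0.0133,0,0,0,0,40,0.0493,-0.0133,0,0,0,0,40,0.0453,-0.012,0,0,0,0])

```text
time_s: 27.9
eef_pos: [486.7, 338.7, 119.5]
orientation: [-2.102, -2.334, 0.007]
wrist_force: [1.0, -0.2, -1.7]
opening: 49.9
gripper_force: 18.0
```

>>> move_tool(offsets=[40,0,0,0,0,0,0,40,0,0,0,0,0,0,40,0,0,0,0,0,0])

```text
time_s: 28.2
eef_pos: [488.4, 336.7, 120.6]
orientation: [-2.103, -2.333, 0.004]
wrist_force: [-1.0, 0.4, -2.0]
opening: 50.0
gripper_force: 18.0
```

```bash
python3 -c "
from h import *
toward(488,339,66,np.radians(185.8))"
```

```text
tool d [ 2.5 -0.  54.6] rot [-0.002  0.002  0.002]
```

Scaled: 24 mm is 0.032, 20 mm is 0.0267.

>>> move_tool(offsets=[40,0.0033,0,0.032,0,0,0,40,0,0,0.0267,0,0,0,40,0,0,0.0107,0,0,0,40,0,0,0,0,0,0,40,0,0,0,0,0,0,40,0,0,0,0,0,0])

```text
time_s: 28.8
eef_pos: [489.4, 340.5, 71.0]
orientation: [2.103, 2.333, 0.003]
wrist_force: [0.7, 0.8, -1.7]
opening: 50.5
gripper_force: 18.0
```

>>> move_tool(offsets=[40,0,0,0.0027,0,0,0,40,0,0,0,0,0,0,40,0,0,0,0,0,0])

```text
time_s: 29.1
eef_pos: [488.5, 340.5, 68.2]
orientation: [2.103, 2.334, 0.001]
wrist_force: [-0.7, -0.2, -1.7]
opening: 49.7
gripper_force: 18.0
```

Scaled: 3 mm is 0.004, 1.5 mm is 0.002.

>>> move_tool(offsets=[40,0,0,0.004,0,0,0,40,0,0,0.002,0,0,0,40,0,0,0,0,0,0,40,0,0,0,0,0,0])

```text
time_s: 29.5
eef_pos: [488.4, 340.4, 63.3]
orientation: [2.103, 2.334, -0.0]
wrist_force: [-0.4, -0.3, -1.4]
opening: 50.1
gripper_force: 18.0
```

>>> move_tool(offsets=[40,0,0,0.0013,0,0,0,40,0,0,0,0,0,0,40,0,0,0,0,0,0])

```text
time_s: 29.8
eef_pos: [488.5, 340.4, 62.4]
orientation: [2.103, 2.334, -0.0]
wrist_force: [-0.0, 0.1, -1.8]
opening: 49.9
gripper_force: 18.0
```

>>> move_tool(offsets=[40,0,0,0.0013,0,0,0,40,0,0,0,0,0,0,40,0,0,0,0,0,0])

```text
time_s: 30.1
eef_pos: [488.6, 340.4, 62.3]
orientation: [2.103, 2.334, 0.001]
wrist_force: [-0.9, -1.3, 5.4]
opening: 50.0
gripper_force: 18.0
```

Contact. I'll release, rise, and check with the top camera.

Scaled: -45 mm is -0.06, -40 mm is -0.0533.

>>> move_tool(offsets=[70,0,0,0,0,0,0,75,0,0,0,0,0,0,75,0,0,0,0,0,0,75,0,0,-0.0467,0,0,0,75,0,0,-0.06,0,0,0,75,-0.0533,0,-0.02,0,0,0,75,-0.0533,0,0,0,0,0,75,-0.0533,0,0,0,0,0,75,-0.0533,0,0,0,0,0,75,-0.0533,0,0,0,0,0])

```text
time_s: 31.1
eef_pos: [509.2, 140.0, 156.4]
orientation: [2.102, 2.334, 0.0]
wrist_force: [1.6, -0.5, 0.7]
opening: 74.8
gripper_force: 0.0
```

```bash
python3 -c "
from h import *
c,im=shoot('top','top4')
toward(413.9,-273.8,140,np.pi/2+.1002)
b=cast(c,[(0,0)],1)
cv2.imwrite('pics/top4b.png',cv2.resize(im[190:300,90:480],None,fx=2,fy=2,interpolation=2))
cs,sc=shoot('scene','scene4');cv2.imwrite('pics/scene4b.png',cv2.resize(sc[100:280,80:520],None,fx=1.8,fy=1.8,interpolation=2))"
```

```text
tool d [-396.4 -136.5   18.4] rot [-0.004  0.003 -1.569]
```

View pics/top4b.png

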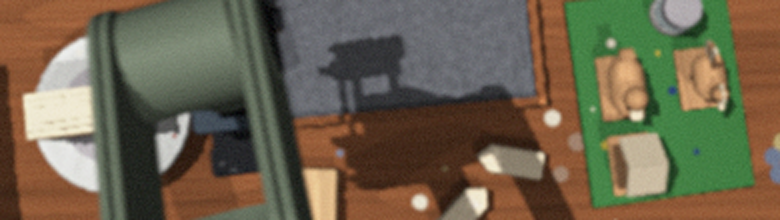

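View pics/scene4b.png

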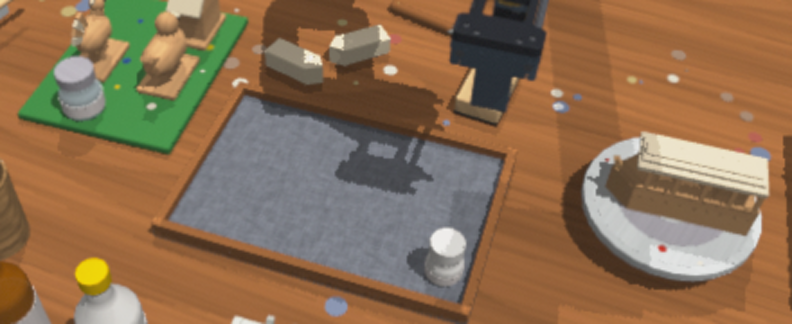

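The boat stands upright near the middle of the turntable (scene crop 690,185). The three toys are still upright on the board, and the jar and pot are untouched. Next I'll turn the tool back and fetch the house.

Careful with the scale: shifts go in shares of 750 mm and turns go in shares of pi rad. That gives: 0.145 rad is 0.0462.

>>> move_tool(offsets=[68,0,0,0,0,0,0.0446,68,0,0,0,0,0,0.0462,68,0,0,0,0,0,0.0462,68,0,0,0,0,0,0.0462,68,0,0,0,0,0,0.0462,68,0,0,0,0,0,0.0462,68,0,0,0,0,0,0.0462,68,0,0,0,0,0,0.0462,68,0,0,0,0,0,0.0462,68,0,0,0,0,0,0.0462])

```text
time_s: 32.2
eef_pos: [509.2, 142.3, 156.2]
orientation: [-3.122, -0.351, 0.0]
wrist_force: [0.0, 0.6, 0.1]
opening: 67.9
gripper_force: 0.0
```

>>> move_tool(offsets=[68,0,0,0,0,0,0.0407,68,0,0,0,0,0,0,68,0,0,0,0,0,0])

```text
time_s: 32.5
eef_pos: [509.2, 142.0, 156.3]
orientation: [-3.137, -0.165, 0.0]
wrist_force: [0.1, -0.0, 0.5]
opening: 67.8
gripper_force: 0.0
```

```bash
python3 -c "
from h import *
toward(413.9,-273.8,145,np.pi/2+.1002)"
```

```text
tool d [-138.3  403.5   11.2] rot [-0.     0.     0.005]
```

Scaled: 41 mm is 0.0547, 40 mm is 0.0533, 0.005 rad is 0.0016.

>>> move_tool(offsets=[68,-0.0173,0.0533,0,0,0,0,68,-0.0187,0.0533,0,0,0,0,68,-0.0187,0.0533,0,0,0,0,68,-0.0187,0.0533,0,0,0,0,68,-0.0187,0.0533,0,0,0,0,68,-0.0187,0.0533,0,0,0,0,68,-0.0187,0.0547,0,0,0,0,68,-0.0187,0.0547,0,0,0,0,68,-0.0187,0.0547,0,0,0,0,68,-0.0187,0.0533,0.0147,0,0,0.0016])

```text
time_s: 33.5
eef_pos: [412.5, -275.9, 146.7]
orientation: [3.135, 0.155, 0.005]
wrist_force: [1.2, -0.9, 0.9]
opening: 68.2
gripper_force: 0.0
```

>>> move_tool(offsets=[68,0,0,0,0,0,0,68,0,0,0,0,0,0,68,0,0,0,0,0,0])

```text
time_s: 33.8
eef_pos: [412.2, -272.6, 145.5]
orientation: [-3.137, -0.154, -0.0]
wrist_force: [-0.1, -0.2, 0.4]
opening: 68.4
gripper_force: 0.0
```

```bash
python3 -c "
from h import *
toward(413.9,-273.8,38.1,np.pi/2+.1002)"
```

```text
tool d [  1.6   1.4 107.4] rot [-0.    -0.    -0.002]
```

Scaled: 34 mm is 0.0453, 1.5 mm is 0.002.

>>> move_tool(offsets=[68,0.002,0,0.0453,0,0,0,68,0,0,0.0453,0,0,0,68,0,0,0.0373,0,0,0,68,0,0,0.0133,0,0,0,68,0,0,0,0,0,0,68,0,0,0,0,0,0,68,0,0,0,0,0,0,68,0,0,0,0,0,0])

```text
time_s: 34.6
eef_pos: [414.2, -273.9, 40.7]
orientation: [3.136, 0.152, 0.003]
wrist_force: [1.0, -0.2, 0.7]
opening: 68.4
gripper_force: 0.0
```

```bash
python3 -c "
from h import *
toward(413.9,-273.8,38.1,np.pi/2+.1002)"
```

```text
tool d [-0.3 -0.2  2.6] rot [ 0.002 -0.002 -0.003]
```

Scaled: 1.5 mm is 0.002.

>>> move_tool(offsets=[68,0,0,0.002,0,0,0,68,0,0,0,0,0,0,30,0,0,0,0,0,0,30,0,0,0,0,0,0,30,0,0,0,0,0,0,30,0,0,0,0,0,0,30,0,0,0,0,0,0,30,0,0,0,0,0,0], grip_force=15)

```text
time_s: 35.4
eef_pos: [413.4, -273.5, 37.9]
orientation: [3.138, 0.152, 0.0]
wrist_force: [-0.5, -0.3, 0.3]
opening: 43.7
gripper_force: 15.0
```

>>> move_tool(offsets=[30,0,0,-0.0267,0,0,0,30,0,0,-0.0533,0,0,0,30,0,0,-0.0533,0,0,0,30,0,0,-0.0133,0,0,0,30,0,0,0,0,0,0,30,0,0,0,0,0,0,30,0,0,0,0,0,0])

```text
time_s: 36.1
eef_pos: [412.2, -272.6, 146.0]
orientation: [-3.135, -0.152, 0.005]
wrist_force: [-0.5, -0.3, -1.0]
opening: 44.0
gripper_force: 15.0
```

```bash
python3 -c "
from h import *
toward(539.3,92.5,145,np.pi/2+.026)"
```

```text
tool d [ 161.8 -351.1    1.4] rot [-0.003  0.003  0.071]
```

Scaled: -37 mm is -0.0493, -36 mm is -0.048, 0.071 rad is 0.0226.

>>> move_tool(offsets=[30,0.0213,-0.0347,0,0,0,0,30,0.0213,-0.048,0,0,0,0,30,0.0213,-0.048,0,0,0,0,30,0.0213,-0.048,0,0,0,0,30,0.0213,-0.048,0,0,0,0,30,0.0213,-0.048,0,0,0,0,30,0.0213,-0.048,0,0,0,0,30,0.0213,-0.048,0,0,0,0,30,0.0213,-0.048,0,0,0,0,30,0.0227,-0.0493,0,0,0,0.0226])

```text
time_s: 37.1
eef_pos: [539.0, 92.9, 146.1]
orientation: [3.141, 0.038, -0.006]
wrist_force: [0.6, 0.5, -0.6]
opening: 44.2
gripper_force: 15.0
```

>>> move_tool(offsets=[30,0,0,0,0,0,0,30,0,0,0,0,0,0,30,0,0,0,0,0,0,30,0,0,0,0,0,0])

```text
time_s: 37.5
eef_pos: [539.1, 90.3, 147.4]
orientation: [3.141, 0.038, -0.002]
wrist_force: [0.6, -0.2, 0.2]
opening: 44.0
gripper_force: 15.0
```

```bash
python3 -c "
from h import *
toward(539.3,92.5,44,np.pi/2+.026)"
```

```text
tool d [  0.4  -2.2 103.4] rot [ 0.     0.001 -0.001]
```

Scaled: 34 mm is 0.0453, 24 mm is 0.032.

>>> move_tool(offsets=[30,0,-0.0027,0.0453,0,0,0,30,0,0,0.0453,0,0,0,30,0,0,0.032,0,0,0,30,0,0,0.0147,0,0,0,30,0,0,0,0,0,0,30,0,0,0,0,0,0,30,0,0,0,0,0,0,30,0,0,0,0,0,0])

```text
time_s: 38.3
eef_pos: [540.6, 93.5, 46.2]
orientation: [-3.141, -0.04, -0.004]
wrist_force: [-0.7, 0.4, -0.5]
opening: 43.8
gripper_force: 15.0
```

```bash
python3 -c "
from h import *
toward(539.3,92.5,36,np.pi/2+.026)"
```

```text
tool d [-1.3  1.  10.2] rot [-0.    -0.003 -0.   ]
```

Scaled: 4 mm is 0.0053, 3 mm is 0.004.

>>> move_tool(offsets=[30,0,0.0013,0.0053,0,0,0,30,0,0,0.004,0,0,0,30,0,0,0,0,0,0,30,0,0,0,0,0,0,30,0,0,0,0,0,0])

```text
time_s: 38.8
eef_pos: [539.8, 92.5, 37.9]
orientation: [3.141, 0.041, 0.0]
wrist_force: [0.3, 0.3, -0.6]
opening: 43.9
gripper_force: 15.0
```

>>> move_tool(offsets=[30,0,0,0.0013,0,0,0,30,0,0,0,0,0,0,30,0,0,0,0,0,0])

```text
time_s: 39.1
eef_pos: [539.7, 92.5, 36.9]
orientation: [3.141, 0.04, -0.0]
wrist_force: [0.0, -0.2, -1.4]
opening: 44.0
gripper_force: 15.0
```

>>> move_tool(offsets=[30,0,0,0.0013,0,0,0,30,0,0,0,0,0,0,30,0,0,0,0,0,0])

```text
time_s: 39.4
eef_pos: [539.8, 92.5, 36.0]
orientation: [3.141, 0.041, 0.0]
wrist_force: [0.6, -0.7, -0.8]
opening: 43.8
gripper_force: 15.0
```

Scaled: 0.8 mm is 0.0011.

>>> move_tool(offsets=[30,0,0,0.0011,0,0,0,30,0,0,0,0,0,0,30,0,0,0,0,0,0])

```text
time_s: 39.7
eef_pos: [539.8, 92.5, 35.9]
orientation: [3.141, 0.04, 0.001]
wrist_force: [-0.4, -0.3, 5.5]
opening: 43.9
gripper_force: 15.0
```

Contact. I'll release and go to the rooster at (512.1, -359.4).

Scaled: -40 mm is -0.0533, -35 mm is -0.0467.

>>> move_tool(offsets=[68,0,0,0,0,0,0,68,0,0,0,0,0,0,68,0,0,0,0,0,0,68,0,0,-0.0467,0,0,0,68,0,0,-0.0533,0,0,0,68,0,0,-0.0467,0,0,0,68,0,0,0,0,0,0,68,0,0,0,0,0,0])

```text
time_s: 40.5
eef_pos: [539.8, 92.5, 145.5]
orientation: [-3.141, -0.04, -0.002]
wrist_force: [-0.4, 1.0, -1.9]
opening: 68.4
gripper_force: 0.0
```

```bash
python3 -c "
from h import *
toward(512.1,-359.4,145,np.pi/2+.1002)"
```

```text
tool d [-3.93e+01  4.51e+02  4.00e-01] rot [-0.    -0.001 -0.074]
```

Scaled: 46 mm is 0.0613, 45 mm is 0.06, -0.074 rad is -0.0236.

>>> move_tool(offsets=[68,-0.0053,0.06,0,0,0,0,68,-0.0053,0.06,0,0,0,0,68,-0.0053,0.06,0,0,0,0,68,-0.0053,0.06,0,0,0,0,68,-0.0053,0.06,0,0,0,0,68,-0.0053,0.06,0,0,0,0,68,-0.0053,0.06,0,0,0,0,68,-0.0053,0.06,0,0,0,0,68,-0.0053,0.0613,0,0,0,0,68,-0.004,0.06,0,0,0,-0.0236])

```text
time_s: 41.5
eef_pos: [510.8, -360.6, 142.7]
orientation: [-3.135, -0.159, 0.005]
wrist_force: [1.8, 0.3, -1.0]
opening: 68.0
gripper_force: 0.0
```

>>> move_tool(offsets=[68,0,0,0,0,0,0,68,0,0,0,0,0,0,68,0,0,0,0,0,0,68,0,0,0,0,0,0])

```text
time_s: 41.9
eef_pos: [512.3, -357.7, 144.6]
orientation: [-3.136, -0.159, 0.002]
wrist_force: [-0.0, 0.5, -0.4]
opening: 68.0
gripper_force: 0.0
```

```bash
python3 -c "
from h import *
toward(512.1,-359.4,41.7,np.pi/2+.1002)"
```

```text
tool d [ -0.3   1.8 102.9] rot [-0.001  0.001  0.001]
```

>>> move_tool(offsets=[68,0,0.0013,0.0453,0,0,0,68,0,0,0.0453,0,0,0,68,0,0,0.032,0,0,0,68,0,0,0.012,0,0,0,68,0,0,0,0,0,0,68,0,0,0,0,0,0,68,0,0,0,0,0,0,68,0,0,0,0,0,0])

```text
time_s: 42.7
eef_pos: [513.2, -360.8, 45.6]
orientation: [3.136, 0.157, 0.003]
wrist_force: [-0.3, 0.3, 0.4]
opening: 67.8
gripper_force: 0.0
```

```bash
python3 -c "
from h import *
toward(512.1,-359.4,41.7,np.pi/2+.1002)"
```

```text
tool d [-1.  -1.6  3.9] rot [ 0.002 -0.002 -0.   ]
```

Scaled: 3 mm is 0.004, -1 mm is -0.0013.

>>> move_tool(offsets=[68,0,-0.0013,0.004,0,0,0,68,0,0,0,0,0,0,30,0,0,0,0,0,0,30,0,0,0,0,0,0,30,0,0,0,0,0,0,30,0,0,0,0,0,0,30,0,0,0,0,0,0,30,0,0,0,0,0,0], grip_force=15)

```text
time_s: 43.5
eef_pos: [512.4, -359.4, 41.1]
orientation: [3.138, 0.157, 0.0]
wrist_force: [0.0, 0.0, 0.3]
opening: 37.9
gripper_force: 15.0
```

>>> move_tool(offsets=[30,0,0,-0.0267,0,0,0,30,0,0,-0.0533,0,0,0,30,0,0,-0.0533,0,0,0,30,0,0,-0.0133,0,0,0,30,0,0,0,0,0,0,30,0,0,0,0,0,0,30,0,0,0,0,0,0])

```text
time_s: 44.2
eef_pos: [511.2, -358.5, 148.8]
orientation: [-3.135, -0.157, 0.005]
wrist_force: [-0.6, 1.0, -1.0]
opening: 37.7
gripper_force: 15.0
```

```bash
python3 -c "
from h import *
toward(542.5,-5.3,150,np.pi/2+.027)"
```

```text
tool d [  66.3 -348.4   -0.4] rot [-0.003  0.003  0.073]
```

Scaled: -36 mm is -0.048, -26 mm is -0.0347, 0.073 rad is 0.0232.

>>> move_tool(offsets=[30,0.008,-0.0347,0,0,0,0,30,0.008,-0.048,0,0,0,0,30,0.008,-0.048,0,0,0,0,30,0.008,-0.048,0,0,0,0,30,0.0093,-0.048,0,0,0,0,30,0.0093,-0.048,0,0,0,0,30,0.0093,-0.048,0,0,0,0,30,0.0093,-0.048,0,0,0,0,30,0.0093,-0.048,0,0,0,0,30,0.0093,-0.048,0,0,0,0.0232])

```text
time_s: 45.2
eef_pos: [542.2, -3.0, 149.4]
orientation: [-3.141, -0.039, 0.005]
wrist_force: [0.9, -0.5, -0.6]
opening: 37.3
gripper_force: 15.0
```

>>> move_tool(offsets=[30,0,0,0,0,0,0,30,0,0,0,0,0,0,30,0,0,0,0,0,0,30,0,0,0,0,0,0])

```text
time_s: 45.6
eef_pos: [542.9, -5.7, 150.7]
orientation: [3.141, 0.04, -0.001]
wrist_force: [0.1, 0.0, -0.7]
opening: 37.5
gripper_force: 15.0
```

```bash
python3 -c "
from h import *
toward(542.5,-5.3,47,np.pi/2+.027)"
```

```text
tool d [ -0.3  -0.4 103.7] rot [ 0.     0.001 -0.001]
```

Scaled: 34 mm is 0.0453, 26 mm is 0.0347.

>>> move_tool(offsets=[30,0,0,0.0453,0,0,0,30,0,0,0.0453,0,0,0,30,0,0,0.0347,0,0,0,30,0,0,0.012,0,0,0,30,0,0,0,0,0,0,30,0,0,0,0,0,0,30,0,0,0,0,0,0,30,0,0,0,0,0,0])

```text
time_s: 46.4
eef_pos: [544.1, -4.6, 49.4]
orientation: [3.141, 0.042, 0.004]
wrist_force: [0.5, 0.4, -2.0]
opening: 37.9
gripper_force: 15.0
```

```bash
python3 -c "
from h import *
toward(542.5,-5.3,39,np.pi/2+.027)"
```

```text
tool d [-1.6  0.6 10.4] rot [ 0.    -0.003 -0.   ]
```

Scaled: 4 mm is 0.0053, 3 mm is 0.004.

>>> move_tool(offsets=[30,0,0.0013,0.0053,0,0,0,30,0,0,0.004,0,0,0,30,0,0,0,0,0,0,30,0,0,0,0,0,0,30,0,0,0,0,0,0])

```text
time_s: 46.9
eef_pos: [543.2, -5.5, 41.1]
orientation: [3.141, 0.042, 0.0]
wrist_force: [0.3, 0.1, -0.9]
opening: 37.8
gripper_force: 15.0
```

>>> move_tool(offsets=[30,0,0,0.0016,0,0,0,30,0,0,0,0,0,0,30,0,0,0,0,0,0])

```text
time_s: 47.2
eef_pos: [543.1, -5.5, 39.9]
orientation: [3.141, 0.042, -0.0]
wrist_force: [-0.4, 0.4, -0.8]
opening: 37.5
gripper_force: 15.0
```

>>> move_tool(offsets=[30,0,0,0.0013,0,0,0,30,0,0,0,0,0,0,30,0,0,0,0,0,0])

```text
time_s: 47.5
eef_pos: [543.3, -5.5, 39.1]
orientation: [3.141, 0.042, 0.001]
wrist_force: [-1.1, -0.3, 0.7]
opening: 37.8
gripper_force: 15.0
```

Scaled: -40 mm is -0.0533, -35 mm is -0.0467.

>>> move_tool(offsets=[30,0,0,0.0008,0,0,0,30,0,0,0,0,0,0,68,0,0,0,0,0,0,68,0,0,0,0,0,0,68,0,0,0,0,0,0,68,0,0,-0.0467,0,0,0,68,0,0,-0.0533,0,0,0,68,0,0,-0.0467,0,0,0,68,0,0,0,0,0,0,68,0,0,0,0,0,0])

```text
time_s: 48.5
eef_pos: [543.3, -5.5, 148.7]
orientation: [3.141, 0.042, 0.002]
wrist_force: [-0.5, -0.3, -0.7]
opening: 68.1
gripper_force: 0.0
```

```bash
python3 -c "
from h import *
toward(502.1,-263.6,140,np.pi/2+.1002)"
```

```text
tool d [-48.1 256.9   8.7] rot [ 0.    -0.001 -0.073]
```

Scaled: 37 mm is 0.0493, 36 mm is 0.048, -0.073 rad is -0.0232.

>>> move_tool(offsets=[68,-0.008,0.0493,0,0,0,0,68,-0.0093,0.0493,0,0,0,0,68,-0.0093,0.0493,0,0,0,0,68,-0.0093,0.0493,0,0,0,0,68,-0.0093,0.0493,0,0,0,0,68,-0.0093,0.048,0,0,0,0,68,-0.0093,0.048,0.012,0,0,-0.0232,68,0,0,0,0,0,0,68,0,0,0,0,0,0,68,0,0,0,0,0,0])

```text
time_s: 49.5
eef_pos: [501.7, -262.6, 138.3]
orientation: [-3.136, -0.157, 0.003]
wrist_force: [0.5, 0.3, -0.7]
opening: 68.4
gripper_force: 0.0
```

```bash
python3 -c "
from h import *
toward(502.1,-263.6,36.5,np.pi/2+.1002)"
```

```text
tool d [  0.5   1.2 101.8] rot [-0.002  0.002 -0.   ]
```

Scaled: 34 mm is 0.0453, 24 mm is 0.032.

>>> move_tool(offsets=[68,0,0,0.0453,0,0,0,68,0,0,0.0453,0,0,0,68,0,0,0.032,0,0,0,68,0,0,0.0093,0,0,0,68,0,0,0,0,0,0,68,0,0,0,0,0,0,68,0,0,0,0,0,0,68,0,0,0,0,0,0])

```text
time_s: 50.3
eef_pos: [502.8, -264.1, 41.6]
orientation: [3.136, 0.157, 0.003]
wrist_force: [-0.2, -0.6, -0.4]
opening: 67.9
gripper_force: 0.0
```

```bash
python3 -c "
from h import *
toward(502.1,-263.6,36.5,np.pi/2+.1002)"
```

```text
tool d [-0.7 -0.5  5.1] rot [ 0.001 -0.002 -0.   ]
```

Scaled: 4 mm is 0.0053.

>>> move_tool(offsets=[68,0,0,0.0053,0,0,0,68,0,0,0,0,0,0,30,0,0,0,0,0,0,30,0,0,0,0,0,0,30,0,0,0,0,0,0,30,0,0,0,0,0,0,30,0,0,0,0,0,0,30,0,0,0,0,0,0], grip_force=15)

```text
time_s: 51.1
eef_pos: [502.1, -263.8, 36.4]
orientation: [3.138, 0.157, 0.0]
wrist_force: [-0.2, -0.0, 0.2]
opening: 41.5
gripper_force: 15.0
```

>>> move_tool(offsets=[30,0,0,-0.0267,0,0,0,30,0,0,-0.0533,0,0,0,30,0,0,-0.0533,0,0,0,30,0,0,0,0,0,0,30,0,0,0,0,0,0,30,0,0,0,0,0,0])

```text
time_s: 51.7
eef_pos: [501.0, -263.2, 134.9]
orientation: [-3.136, -0.157, 0.004]
wrist_force: [-0.6, 0.2, -2.0]
opening: 41.6
gripper_force: 15.0
```

```bash
python3 -c "
from h import *
toward(545.2,-92.3,135,np.pi/2+.031)"
```

```text
tool d [  61.  -165.6    0. ] rot [-0.002  0.003  0.069]
```

Scaled: -35 mm is -0.0467, -34 mm is -0.0453, 0.069 rad is 0.022.

>>> move_tool(offsets=[30,0.0133,-0.0347,0,0,0,0,30,0.016,-0.0467,0,0,0,0,30,0.0173,-0.0467,0,0,0,0,30,0.0173,-0.0467,0,0,0,0,30,0.0173,-0.0453,0,0,0,0.022,30,0,0,0,0,0,0,30,0,0,0,0,0,0,30,0,0,0,0,0,0,30,0,0,0,0,0,0])

```text
time_s: 52.6
eef_pos: [545.8, -94.5, 135.8]
orientation: [3.141, 0.046, -0.002]
wrist_force: [0.1, -0.5, -1.5]
opening: 41.7
gripper_force: 15.0
```

```bash
python3 -c "
from h import *
toward(545.2,-92.3,42,np.pi/2+.031)"
```

```text
tool d [-0.4 -2.3 93.8] rot [ 0.     0.001 -0.001]
```

Scaled: 34 mm is 0.0453, 18 mm is 0.024.

>>> move_tool(offsets=[30,0,-0.002,0.0453,0,0,0,30,0,0,0.0453,0,0,0,30,0,0,0.024,0,0,0,30,0,0,0.0093,0,0,0,30,0,0,0,0,0,0,30,0,0,0,0,0,0,30,0,0,0,0,0,0,30,0,0,0,0,0,0])

```text
time_s: 53.4
eef_pos: [547.0, -92.2, 44.4]
orientation: [3.141, 0.048, 0.003]
wrist_force: [-0.6, -0.4, -1.1]
opening: 41.5
gripper_force: 15.0
```

```bash
python3 -c "
from h import *
toward(545.2,-92.3,34.3,np.pi/2+.031)"
```

```text
tool d [-1.9  0.  10.1] rot [ 0.001 -0.002 -0.   ]
```

Scaled: 4 mm is 0.0053, 3 mm is 0.004.

>>> move_tool(offsets=[30,-0.0009,0,0.0053,0,0,0,30,0,0,0.004,0,0,0,30,0,0,0,0,0,0,30,0,0,0,0,0,0,30,0,0,0,0,0,0])

```text
time_s: 53.9
eef_pos: [545.7, -92.0, 36.4]
orientation: [3.141, 0.048, 0.0]
wrist_force: [-0.6, 0.4, -1.2]
opening: 41.7
gripper_force: 15.0
```

>>> move_tool(offsets=[30,0,0,0.0016,0,0,0,30,0,0,0,0,0,0,30,0,0,0,0,0,0])

```text
time_s: 54.2
eef_pos: [545.6, -92.0, 35.1]
orientation: [3.141, 0.048, -0.0]
wrist_force: [-0.3, -0.5, -1.4]
opening: 42.2
gripper_force: 15.0
```

>>> move_tool(offsets=[30,0,0,0.0013,0,0,0,30,0,0,0,0,0,0,30,0,0,0,0,0,0])

```text
time_s: 54.5
eef_pos: [545.8, -92.0, 34.4]
orientation: [3.141, 0.048, 0.001]
wrist_force: [-0.0, 0.8, 1.5]
opening: 41.8
gripper_force: 15.0
```

Contact. I'll release, rise, back off to the same viewpoint as the first close look, and check everything.

Scaled: -45 mm is -0.06, -40 mm is -0.0533.

>>> move_tool(offsets=[68,0,0,0,0,0,0,68,0,0,0,0,0,0,68,0,0,0,0,0,0,68,0,0,-0.0467,0,0,0,68,0,0,-0.06,0,0,0,80,0,0,-0.06,0,0,0,91,-0.02,-0.0373,-0.0533,0,0,0,91,-0.0267,-0.0387,-0.04,0,0,0,91,-0.0267,-0.0387,0,0,0,0,91,0,0,0,0,0,0])

```text
time_s: 55.5
eef_pos: [486.2, -5.9, 229.6]
orientation: [-3.14, -0.053, -0.002]
wrist_force: [0.5, -2.0, -0.1]
opening: 91.3
gripper_force: 0.0
```

>>> move_tool(offsets=[91,0,0,0,0,0,0,91,0,0,0,0,0,0,91,0,0,0,0,0,0])

```text
time_s: 55.8
eef_pos: [488.7, -9.0, 227.7]
orientation: [3.141, 0.047, -0.002]
wrist_force: [0.0, 0.7, -0.3]
opening: 91.2
gripper_force: 0.0
```

```bash
python3 -c "
from h import *
c,im=shoot('wrist','w5')
np.save('w5.npy',np.array(c,dtype=object),allow_pickle=True)
cv2.imwrite('pics/w5b.png',cv2.resize(im[30:250,100:460],None,fx=2.2,fy=2.2,interpolation=2))
c,im=shoot('top','top5')
tt=np.array([488,339.5,40]);print('axis px top',proj(c,[tt,[488,339.5,111]]))
cv2.imwrite('pics/top5b.png',cv2.resize(im[190:300,90:200],None,fx=5,fy=5,interpolation=2))"
```

```text
axis px top [[144.89243887 245.62852493]
 [134.91710626 244.60209974]]
```

View pics/w5b.png

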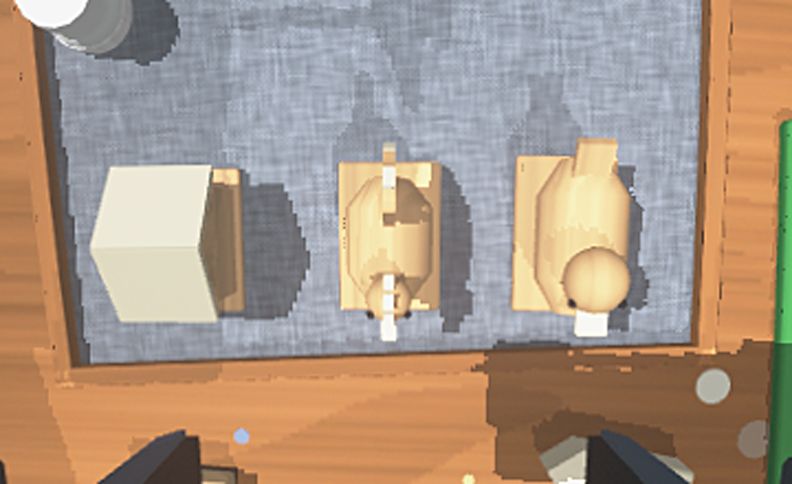

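View pics/top5b.png

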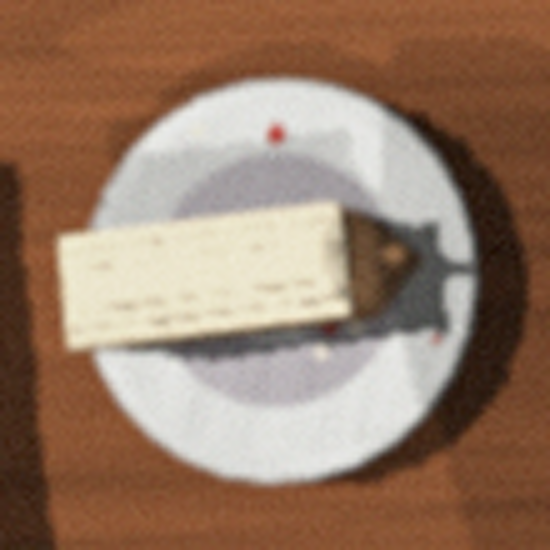

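The toys stand in their row in the tray. Rooster base is (340,163), (440,162), (439,309), (340,309); house base edge is (242,168)-(243,311); duck base left edge is (516,157)-(513,310). The boat roof corners on the turntable are (58,235), (340,202), (352,318) and (68,350).

Run:
```python
from h import *
c=tuple(np.load('w5.npy',allow_pickle=True))
f=lambda P,z:cast(c,np.array(P,float)/2.2+[100,30],z)[:,:2]
def edge(n,P,side):
    a,b=f(P,18); d=(a-b)/np.linalg.norm(a-b); y=np.array([-d[1],d[0]]);print(n,np.degrees(np.arctan2(d[1],d[0])),(a+b)/2+side*25*y)
edge('house',[(242,168),(243,311)],1);edge('duck',[(516,157),(513,310)],-1)
edge('rooster',[(340,163),(340,309)],-1);edge('rooster',[(440,162),(439,309)],1)
t=cam('top');q=cast(t,np.array([(58,235),(340,202),(352,318),(68,350)])/5+[90,190],111)[:,:2]
B,A=(q[0]+q[3])/2,(q[1]+q[2])/2;d=(B-A)/np.linalg.norm(B-A);print('boat',(A+B)/2-12*d,np.linalg.norm(A-B))
```

```text
house -0.15328451438781612 [539.26896026  91.28797053]
duck 2.443623598647957 [547.06039783 -92.52294067]
rooster 0.9344240704725979 [542.49954092  -6.82116066]
rooster 2.054685123691002 [542.90050498  -5.68562862]
boat [487.84473221 337.19513714] 129.0222175073579
```

Every toy is within about 2 mm of where it started and the boat is within about 3 mm of the axis. The arm is clear, so I'll hand in.

```bash
python3 -c "
from plant import env, imaging, job
print(job.sign_off())"
```

```text
the job is handed in; nothing more can be done
None
```

The job is handed in (no verdict was returned): the riverboat stands about 3 mm from the turntable's axis, the house, duck and rooster are back in the tray within about 2 mm of where they stood (camera measurements), and the glue pot and paint jar were left standing where they were.

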